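# Screw a leaning filter bottle's lid down to snug

## Task

The grey ribbed lid of the filter bottle clamped in the leaning stand is only started on its thread. Screw it down clockwise, taking fresh grips as needed, until you feel it meet its rubber seal and draw snug, then let go; do not overtighten it and leave the things around the stand where they are.

Things in the scene. Friction and masses are not known exactly. Their poses are not given: they have to be found in the camera images.
- stand: fixed stand: dark steel base plate 210 x 140 x 12 mm carrying an aluminium cradle that holds a blue bottle (63 mm across, 175 mm long) by two steel bands. Origin at the centre of the plate's underside, z up. The bottle leans 0.47 rad (27 degrees) from vertical, its mouth end toward the stand's -x (roughly toward the robot)
- bottle: the blue filter bottle, fixed in the stand; origin at the centre of its foot, z along its axis toward the lid
- lid: round grey plastic screw lid with fine upright ribs, 64 mm across, 40 mm tall, captive on the bottle's mouth. Origin at the centre of its underside, z along the bottle's axis, outward through its flat top; x and y turn with the lid. Tightens clockwise seen looking at its flat top, sinking 6 mm a turn. The thread drags with about 0.15 N m all the way; the lid stays where it is left
- lid_grip (a point): the point on the lid's axis 26 mm above its underside (14 mm below its flat top): a good height to grip round the ribbed side; the fingers may reach 26 mm past it before they leave the lid
- cartridge_a: loose bystander: cream filter cartridge with a black O-ring, 45 mm across, 72 mm tall, standing; origin at the centre of its foot
- cartridge_b: loose bystander: a second such cartridge, 45 mm across, 72 mm tall; origin at the centre of its foot
- cup: loose bystander: blue moulded cup, 55 mm across, 56 mm tall, standing; origin at the centre of its foot
- mouth (a point): centre of the bottle's mouth, inside the lid. Here the lid meets a hidden rubber seal after 0.9 to 3.8 rad of turning (differs each time, unseen). From there the seal resists with 1.2 N m per radian, on top of the drag (at rest the drag may act either way). Snug: seal torque over 0.08 N m; a rise of 0.3 is a good stop. Overtight: over 0.64. Let go, it gives back only what exceeds the drag

How it is judged:
At the end, for the whole second after the job is handed in: The lid has been let go and is at rest, and it stays pressed on its seal with more than 4 N at the seal's stop (0.08 N m of seal torque) (contact force between lid and bottle above 4 N and contact force between the fingers and lid below 0.1 N and angular speed of lid below 0.05 rad/s); the robot touches nothing.
It fails at once if the lid is overtightened: more than 32 N at the seal's stop (0.64 N m of seal torque) (contact force between lid and bottle above 32 N).
It fails at once if a bystander is moved more than 30 mm (distance of any of cartridge_a, cartridge_b, cup from where it was at the start of the episode above 0.03 m).
It also fails if it takes over 64 s, if anything falls off the work surface, if the arm or the gripper's body presses on something with over 40 N, if the wrist force passes 120 N, or if a joint passes its speed limit or range.

## Robot

A 6-joint arm with a two-finger parallel gripper is mounted at the origin on the work surface; the furniture and walls round the work are solid. World frame = base frame: x ahead of the robot, y to its left, z up, the work surface at z = 0. Lengths are in m, angles in rad, forces in N, time in s.
With the tool pointing down it reaches from about 0.425 to 0.95 m from the base axis. Payload 14.7 kg.
Tool frame: the origin (TCP) lies at the very end of the fingers, on their centre line; the grasp point (between the pads) lies 19 mm behind it; z points along the fingers, y is the direction in which the jaws open and shut (so a half turn about z gives the same grasp; the last joint's range is limited). The gripper opens to 85 mm and grips with 20 to 120 N. Pads are 22 mm wide; open, the fingers measure 114 mm over their backs; the gripper's body (76 mm by 85 mm) begins 54 mm behind the grasp point. The pads swing forward as they close: fully open they stand 13 mm farther back than shut.
Start: joints at [-1.286, 0.48, 1.596, -0, 1.065, -0.047], TCP at [0.212, -0.615, 0.231] pointing down, gripper open.
Joint ranges: [-2.75, 2.75], [-0.82, 2.05], [0.23, 2.67], [-1.56, 4.7], [0.09, 2.69], [-2.92, 2.92]. Speed limits (rad/s): [1.89, 1.89, 2.39, 3.01, 3.01, 3.01].

## Interface

Orientations are given as a unit quaternion [x, y, z, w].
In Python, from plant import * gives the robot as it stands.
- The arm moves only by the tool carry_out, never from a script. Its argument "moves" is a list of rows, each a list of 5 numbers: the shift along the tool's x, y, z in cm, then the turn about the tool's z in rad, then the opening in per cent of the stroke, from 0 (shut) to 100 (fully open). A call has 1 to 10 rows; each row shifts and turns the commanded pose from where the row before left it, along the tool's axes as they then stand; what a row does not reach is not made up. A row lasts 1/8 s, in which the tool goes at most 62.5 mm and 10.7 degrees, less where a joint would pass 70% of its speed; a pose out of reach is approached as far as the arm can. A call with a gripper value outside its range is refused whole. The fingers move at their own pace and stop on an object; "force" is the grip in N (left out, the last holds). Time passes only in rows, so rows that do not move let the fingers close. It gives the time, the measured TCP pose, the force and the opening at its end, in the units of the state.
- observe(): the state, without advancing time (a new reading comes with each control period).
- read_camera(name): name is "side" or "top"; returns the picture (480x640x3 uint8, red, green, blue); there is no depth.
- camera_info(name): a dict with "K" (3x3 intrinsics, pixels), "eye" and "attitude" of the camera in the world. Camera axes: x right, y down, z forward; pixel columns grow to the right and rows downward; lengths in m; the calibration is good to about 2 mm. A picture is of the moment at which its call begins. camera_info takes no time and is no camera call.
- hand_in(): hands the job in, once; it reports no verdict.
The state is a dict: "clock": time; "qpos": joint angles; "joint_vel": joint speeds; "tau": joint torques, N m; "eef_pos": TCP position; "eef_rot": TCP orientation; "ft_force": force on the tool from outside, world axes, zero at the start; "wrist_torque": the same for the moment, N m; "width": opening from 0.0 (shut) to 1.0 (fully open).
Only numpy, scipy, OpenCV 4.12 (cv2) and the standard library are available. Lean on these libraries where they do the work, as an engineer would, in place of code of your own. Each camera call takes 0.05 s, during which the arm holds its last target.

## Working session

There is one attempt and no reset: what is moved stays moved. The work goes in short steps, Python scripts to look and compute and a tool call to move; the robot and the scene stay as the last step left them, time stands still between calls to the robot, and variables do not carry over. Pictures are saved under pics/ and viewed, and the job is handed in when it is done.

Besides the shell and the picture viewer there is one more tool, called after "Call:" in YAML: its name, and indented under it one key for each argument. carry_out: Moves the arm, as the interface text tells. Its arguments: {"type":"object","properties":{"moves":{"type":"array"},"force":{"type":"number"}},"required":["moves"]}

```bash
ls; mkdir -p pics; python3 - <<'E'
from plant import *
import cv2
for n in ["side","top"]:
    im=read_camera(n); cv2.imwrite(f"pics/{n}0.png",im[:,:,::-1]); c=camera_info(n); print(n,c)
print(observe())
E
```

```text
pics
side {'K': array([[490.192502  ,   0.        , 319.9960737 ],
       [  0.        , 490.192502  , 242.72270717],
       [  0.        ,   0.        ,   1.        ]]), 'eye': array([ 0.51772573, -0.75029103,  0.60835619]), 'attitude': array([ 0.88807024, -0.03120719,  0.02862342, -0.45775327])}
top {'K': array([[472.51518182,   0.        , 318.18705066],
       [  0.        , 472.51518182, 252.63221453],
       [  0.        ,   0.        ,   1.        ]]), 'eye': array([ 0.4568105 , -0.08650691,  0.96689301]), 'attitude': array([-0.69518378,  0.71489143, -0.03879377,  0.06438011])}
{'clock': 0.1, 'qpos': array([-1.28557356e+00,  4.80783519e-01,  1.59678335e+00, -4.74984098e-06,
        1.06512762e+00, -4.66050236e-02]), 'joint_vel': array([ 0.00053203, -0.00193645, -0.002909  , -0.00136546,  0.00093962,
        0.0018014 ]), 'tau': array([-7.72694257e-04, -9.52261734e+01, -4.31041181e+01, -8.91439618e-05,
        5.38483058e-03, -3.85795852e-05]), 'eef_pos': array([ 0.21166426, -0.61418631,  0.23073749]), 'eef_rot': array([ 9.86267495e-01,  1.65154854e-01, -6.76359189e-05, -5.46754722e-04]), 'ft_force': array([-0.73972061,  0.07966395,  0.09014495]), 'wrist_torque': array([-0.04076137,  0.02523177,  0.05948704]), 'width': 0.9993711463032452}
```

View pics/side0.png

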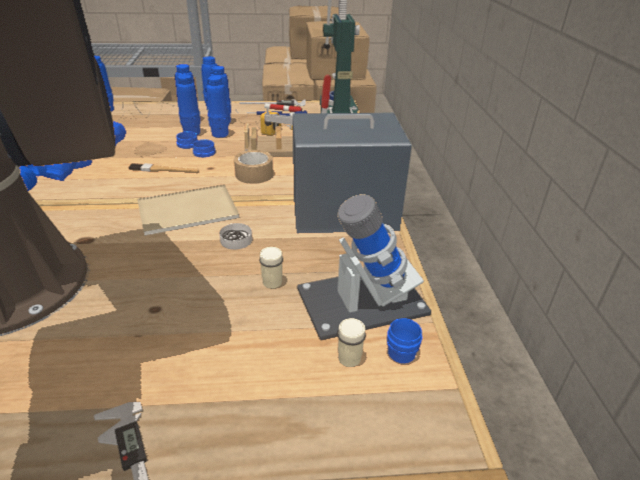

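View pics/top0.png

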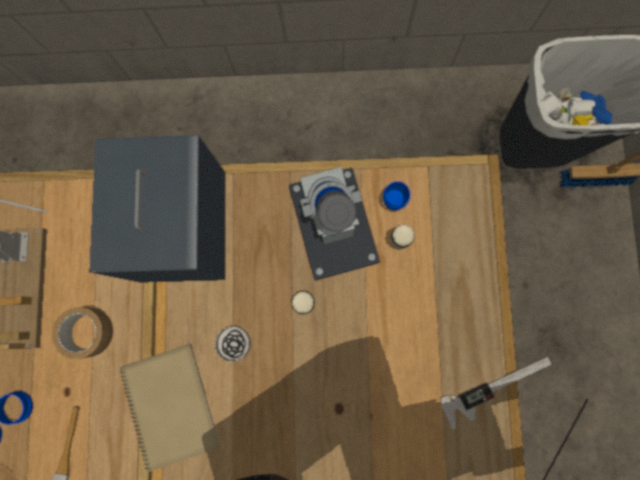

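The side view shows the lid at about (360,215), with the plate below it and the cartridges at (271,268) and (351,343). The cup is at (404,341). The top view shows the lid at about (337,210) and the plate spanning (290,180) to (378,275). I'll zoom in for detail.

```bash
cat > h.py <<'E'
import numpy as np, cv2
from scipy.spatial.transform import Rotation as R
from plant import *
def cam(n):
    c=camera_info(n); return c["K"],np.array(c["eye"]),R.from_quat(c["attitude"]).as_matrix()
def ray(n,px):
    K,e,M=cam(n); d=M@np.linalg.inv(K)@np.array([px[0],px[1],1.]); return e,d/np.linalg.norm(d)
def onz(n,px,z):
    e,d=ray(n,px); return e+d*(z-e[2])/d[2]
def proj(n,P):
    K,e,M=cam(n); q=K@(M.T@(np.asarray(P)-e)); return q[:2]/q[2]
def tri(a,b):
    e1,d1=ray("side",a); e2,d2=ray("top",b)
    t=np.linalg.lstsq(np.c_[d1,-d2],e2-e1,rcond=None)[0]
    p,q=e1+d1*t[0],e2+d2*t[1]; return (p+q)/2,np.linalg.norm(p-q)
E
python3 - <<'E'
from h import *
for n,(x0,y0,w,h) in {"side":(290,180,150,150),"top":(280,155,140,130)}.items():
    im=cv2.imread(f"pics/{n}0.png")[y0:y0+h,x0:x0+w]
    cv2.imwrite(f"pics/{n}0z.png",cv2.resize(im,None,fx=4,fy=4,interpolation=cv2.INTER_CUBIC))
# plate holes in top
for p in [(308,180),(347,172),(319.5,271.5),(371,257)]: print(onz("top",p,.012))
for p in [(306,287),(326,327),(420,308)]: print("side",onz("side",p,.012))
E
```

```text
[ 0.75204949 -0.03616635  0.012     ]
[ 0.76633353 -0.11819038  0.012     ]
[ 0.55898943 -0.05531898  0.012     ]
[ 0.58553279 -0.16076884  0.012     ]
side [ 0.56181923 -0.05560013  0.012     ]
side [ 0.58953496 -0.16089768  0.012     ]
side [ 0.76106541 -0.12404572  0.012     ]
```

```bash
sleep 1
```

```text
(no output)
```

View pics/side0z.png

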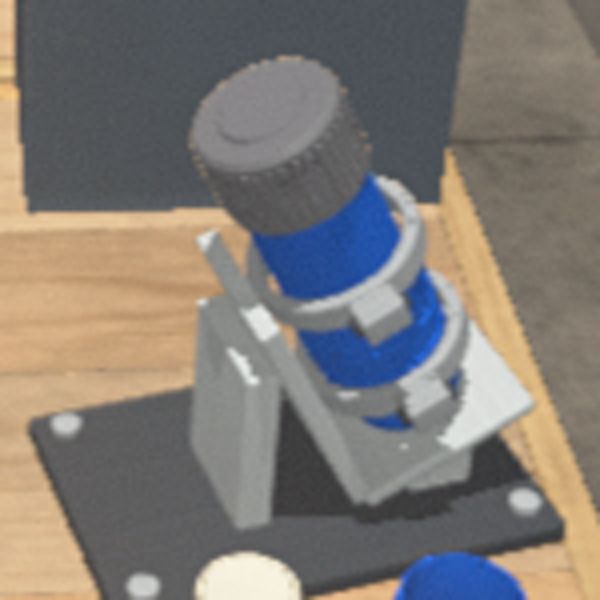

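View pics/top0z.png

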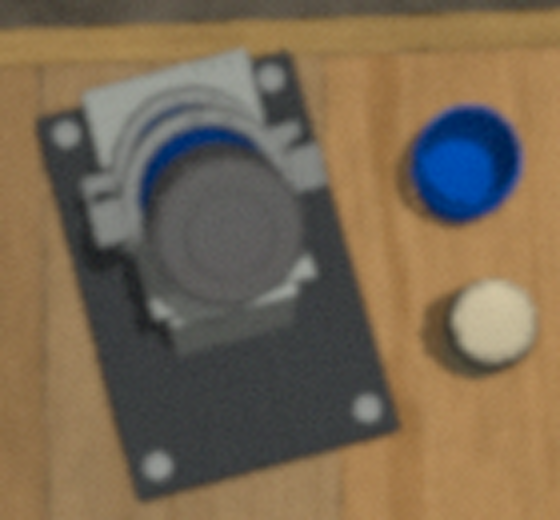

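```bash
python3 - <<'E'
from h import *
T=lambda u,v:(280+u/4,155+v/4); S=lambda u,v:(290+u/4,180+v/4)
H=[onz("top",T(*p),.012) for p in [(65,133),(271,77),(157,466),(368,408)]]
G=[onz("side",S(*p),.012) for p in [(66,425),(143,586),(525,501)]]
for p in H+G: print(p.round(4))
bl,br,fl,fr=H
print("top c",(bl+br+fl+fr)/4, "L",np.linalg.norm(bl-fl),np.linalg.norm(br-fr),np.linalg.norm(bl-br),np.linalg.norm(fl-fr))
d=(bl-fl+br-fr)[:2]; print("yaw",np.arctan2(d[1],d[0])); 
e=(bl-br+fl-fr)[:2]; print("yaw2",np.arctan2(-e[0],e[1]))
d2=(G[2]-G[1])[:2]; print("side c",(G[0]+G[2])/2,"yaw",np.arctan2(d2[1],d2[0]))
P,err=tri(S(263,109),T(232,234)); print("lid top",P,err)
yaw=(np.arctan2(d[1],d[0])+np.arctan2(d2[1],d2[0]))/2
ax=np.array([-np.sin(.47)*np.cos(yaw),-np.sin(.47)*np.sin(yaw),np.cos(.47)])
print("axis",ax,"lid bottom",P-.04*ax,"grip",P-.014*ax)
# overlay circles
b1=np.cross(ax,[0,0,1]);b1/=np.linalg.norm(b1);b2=np.cross(ax,b1)
for n in ["side","top"]:
    im=cv2.imread(f"pics/{n}0.png"); im=cv2.resize(im,None,fx=4,fy=4,interpolation=cv2.INTER_CUBIC)
    for h,r,c in [(0,.032,(0,255,0)),(-.04,.032,(0,0,255)),(0,.0,(0,255,255)),(-.09,.0315,(255,255,0))]:
        pts=np.array([proj(n,P+ax*h+r*(b1*np.cos(a)+b2*np.sin(a))) for a in np.linspace(0,6.28,60)])*4+1.5
        cv2.polylines(im,[pts.astype(int)],True,c,1)
    x,y=proj(n,P)*4; x=int(x);y=int(y)
    cv2.imwrite(f"pics/{n}_ov.png",im[y-220:y+380,x-300:x+300])
for nm,s,t,z in [("ca",(271,254),(303,302),.072),("cb",(351.5,327),(402.5,236),.072),("cup",(404.5,327),(396.5,196),.056)]:
    print(nm,onz("side",s,z),onz("top",t,z))
E
```

```text
[ 0.7351 -0.0112  0.012 ]
[ 0.7614 -0.1196  0.012 ]
[ 0.559  -0.0548  0.012 ]
[ 0.5855 -0.1628  0.012 ]
[ 0.5629 -0.0535  0.012 ]
[ 0.5892 -0.1597  0.012 ]
[ 0.7651 -0.1171  0.012 ]
top c [ 0.66025374 -0.08709776  0.012     ] L 0.18145056601982532 0.18115978891777398 0.11152721668568731 0.11117837271657316
yaw 0.2417702176151851
yaw2 0.23906298305299123
side c [ 0.6639885  -0.08530894  0.012     ] yaw 0.23761316932454182
lid top [ 0.63513376 -0.09464138  0.20653318] 0.0039370738000736386
axis [-0.43993882 -0.10751663  0.89156829] lid bottom [ 0.65273131 -0.09034071  0.17087045] grip [ 0.6412929  -0.09313614  0.19405122]
ca [ 0.4990891  -0.03001612  0.072     ] [ 0.4956093  -0.02462458  0.072     ]
cb [ 0.621138   -0.22251433  0.072     ] [ 0.61611935 -0.21777202  0.072     ]
cup [ 0.70774547 -0.21175476  0.056     ] [ 0.69938461 -0.21244373  0.056     ]
```

View pics/side_ov.png

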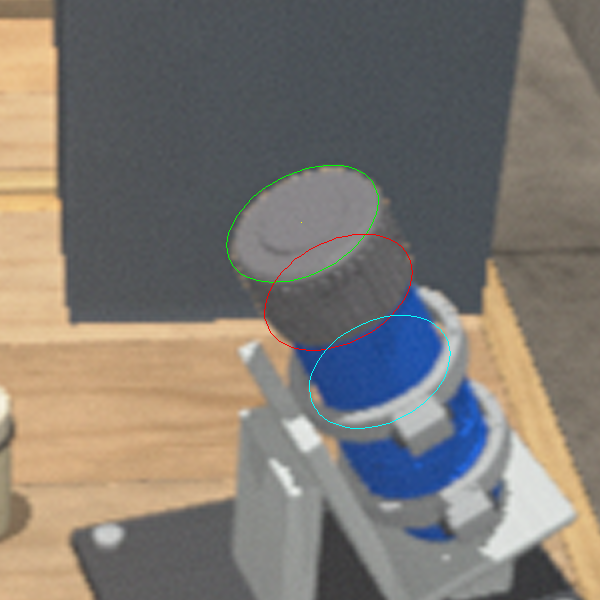

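View pics/top_ov.png

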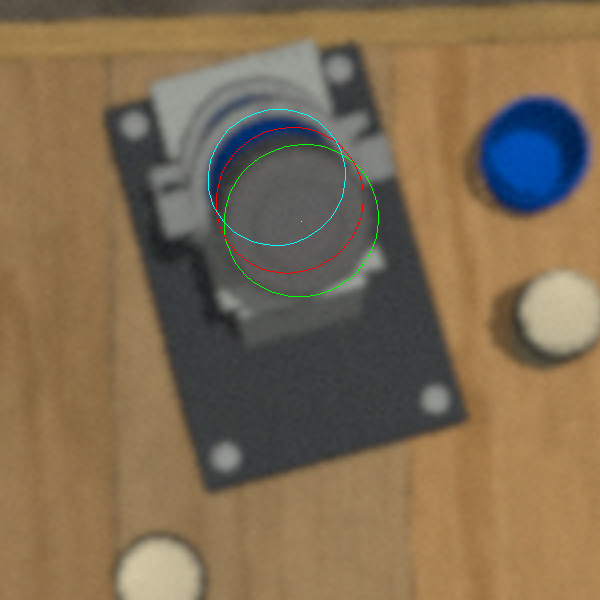

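```bash
python3 - <<'E'
import plant; print([n for n in dir(plant) if not n.startswith('_')])
from h import *
T=lambda u,v:(280+u/4,155+v/4); S=lambda u,v:(290+u/4,180+v/4)
yaw=.24; k=np.array([np.cos(yaw),np.sin(yaw),0]);h=np.array([-np.sin(yaw),np.cos(yaw),0]); g=np.array([.6413,-.0931,.194])
for nm,s,t in [("platecornerL",(205,237),(158,313)),("platecornerR",(262,320),(312,268)),("clampR",(378,300),(310,165))]:
    P,e=tri(S(*s),T(*t)); print(nm,P.round(4),round(e,4),"k,h rel grip",(P-g)@k,(P-g)@h)
o=observe(); M=R.from_quat(o["eef_rot"]).as_matrix(); print(M.round(3))
tgt=g+[0,0,.07]; print("tool-frame shift cm to above", (M.T@(tgt-o["eef_pos"])*100).round(2), "turn",np.arctan2(M[1,0],M[0,0])-yaw)
E
```

```text
['MotionError', 'camera_info', 'hand_in', 'observe', 'read_camera']
platecornerL [ 0.6197 -0.0607  0.1216] 0.0049 k,h rel grip -0.013319621631572322 0.03659896144071106
platecornerR [ 0.6353 -0.1309  0.1297] 0.0025 k,h rel grip -0.01482308796884924 -0.035336563709290614
clampR [ 0.6813 -0.1314  0.1381] 0.0034 k,h rel grip 0.029702134638066063 -0.046741694079545384
[[ 0.945  0.326 -0.   ]
 [ 0.326 -0.945  0.001]
 [ 0.    -0.001 -1.   ]]
tool-frame shift cm to above [ 57.6  -35.27  -3.28] turn 0.09183006268434951
```

Call:
carry_out:
  moves:
    - [4, -2.5, -1, 0, 100]
    - [4, -2.5, -1, 0, 100]
    - [4, -2.5, -1, 0, 100]
    - [4, -2.5, -0.5, 0, 100]
    - [4, -2.5, 0, 0, 100]
    - [4, -2.5, 0, 0, 100]
    - [4, -2.5, 0, 0, 100]
    - [4, -2.5, 0, 0, 100]
    - [4, -2.5, 0, 0, 100]
    - [4, -2.5, 0, 0, 100]
  force: 50

```text
clock: 1.35
eef_pos: [0.5092, -0.2465, 0.2661]
eef_rot: [0.986, 0.165, -0.0, -0.0]
ft_force: [0.8, -0.1, -0.6]
width: 1.001
```

```bash
cat >> h.py <<'E'
yaw=.24; k=np.array([np.cos(yaw),np.sin(yaw),0]);hh=np.array([-np.sin(yaw),np.cos(yaw),0]); g=np.array([.6413,-.0931,.194])
ax=np.array([-np.sin(.47)*np.cos(yaw),-np.sin(.47)*np.sin(yaw),np.cos(.47)])
def st(tgt=None):
    o=observe(); M=R.from_quat(o["eef_rot"]).as_matrix()
    p=o["eef_pos"]; F=o["ft_force"]; W=o["wrist_torque"]
    print("t",round(o["clock"],2),"q",o["qpos"].round(3),"yaw",round(np.arctan2(M[1,0],M[0,0]),3),"w",round(o["width"],3))
    print("pos rel g: k %.4f h %.4f z %.4f"%((p-g)@k,(p-g)@hh,p[2]-g[2]),"F khz",np.round([F@k,F@hh,F[2]],2),"W khz",np.round([W@k,W@hh,W[2]],3),"W.ax",round(W@ax,3))
    if tgt is not None: print("shift",(M.T@(np.array(tgt)-p)*100).round(2),"turn to yaw",np.arctan2(M[1,0],M[0,0])-yaw)
E
python3 -c "
from h import *
st(g+[0,0,.07])"
```

```text
t 1.35 q [-0.504  0.328  1.751 -0.     1.063  0.735] yaw 0.332 w 1.001
pos rel g: k -0.1648 h -0.1176 z 0.0721 F khz [ 0.72 -0.32 -0.6 ] W khz [-0.012 -0.013 -0.006] W.ax -0.0
shift [ 17.49 -10.2    0.21] turn to yaw 0.09181826595046066
```

Call:
carry_out:
  moves:
    - [4, -2.4, 0, 0, 100]
    - [4, -2.4, 0, 0, 100]
    - [4, -2.4, 0, 0, 100]
    - [4, -2.4, 0, 0, 100]
    - [1.5, -0.6, 0, 0.09, 100]
    - [0, 0, 0, 0, 100]

```text
clock: 2.1
eef_pos: [0.6411, -0.0934, 0.2657]
eef_rot: [0.993, 0.121, -0.0, -0.0]
ft_force: [-0.7, -0.8, -0.5]
width: 1.002
```

```bash
python3 - <<'E'
from h import *
st(g+[0,0,-.026])
for n in ["side","top"]:
    im=read_camera(n)[:,:,::-1]; x,y=proj(n,g).astype(int); x0=max(x-100,0);y0=max(y-90,0)
    cv2.imwrite(f"pics/{n}1.png",cv2.resize(im[y0:y0+150,x0:x0+200],None,fx=4,fy=4,interpolation=cv2.INTER_CUBIC)); print(x0,y0)
E
```

```text
t 2.1 q [-0.192  0.448  1.562  0.     1.133  1.136] yaw 0.243 w 1.002
pos rel g: k -0.0003 h -0.0003 z 0.0717 F khz [-0.88 -0.63 -0.52] W khz [-0.021  0.021 -0.006] W.ax 0.005
shift [ 0.04 -0.02  9.77] turn to yaw 0.003499638801339189
257 123
236 120
```

View pics/side1.png

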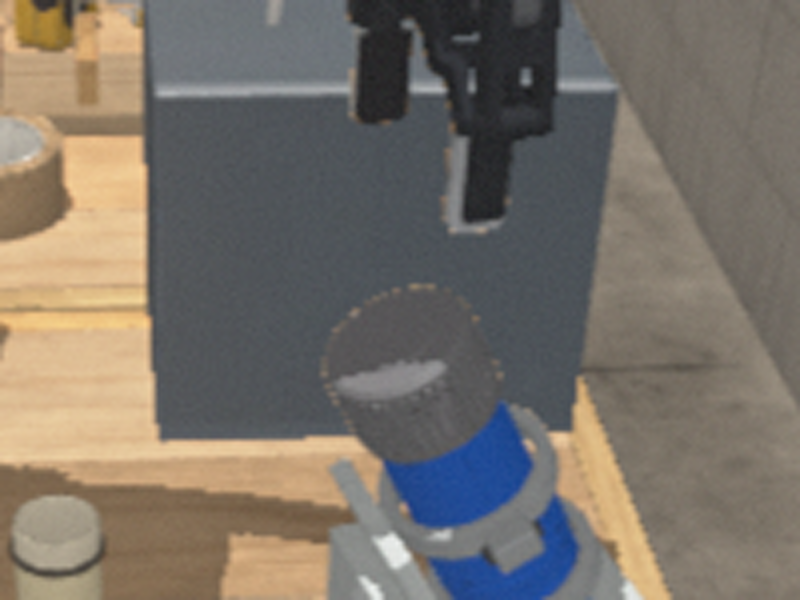

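View pics/top1.png

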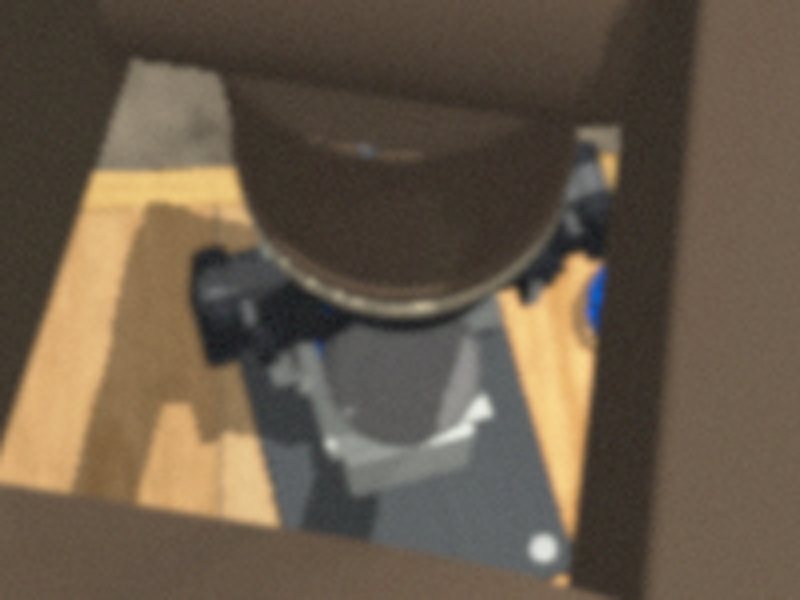

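The side view shows open jaws straddling and above the lid, with fingertips near (385,120) and (480,225). The lid is at (410,370) and clear. Next I descend.

Call:
carry_out:
  moves:
    - [0, 0, 2, 0, 100]
    - [0, 0, 2, 0, 100]
    - [0, 0, 2, 0, 100]
    - [0, 0, 2, 0, 100]
    - [0, 0, 1.5, 0, 100]
    - [0, 0, 0, 0, 100]

```text
clock: 2.95
eef_pos: [0.6397, -0.0949, 0.1704]
eef_rot: [0.993, 0.121, -0.001, -0.0]
ft_force: [-0.7, 0.3, -0.8]
width: 1.002
```

```bash
python3 -c "
from h import *
st(g+[0,0,-.026])"
```

```text
t 2.95 q [-0.194  0.538  1.661 -0.     0.944  1.135] yaw 0.242 w 1.002
pos rel g: k -0.0019 h -0.0014 z -0.0236 F khz [-0.66  0.46 -0.78] W khz [ 0.062  0.019 -0.034] W.ax -0.058
shift [ 0.19 -0.14  0.24] turn to yaw 0.0016958495934143725
```

Call:
carry_out:
  moves:
    - [0.2, 0, 0.2, 0, 50]
    - [0, 0, 0, 0, 50]
    - [0, 0, 0, 0, 50]
    - [0, 0, 0, 0, 50]
  force: 20

```text
clock: 3.45
eef_pos: [0.6429, -0.0932, 0.1705]
eef_rot: [0.993, 0.121, 0.0, -0.0]
ft_force: [-3.2, 6.3, 7.6]
width: 0.742
```

```bash
python3 -c "
from h import *
st()"
```

```text
t 3.45 q [-1.910e-01  5.410e-01  1.657e+00  1.000e-03  9.440e-01  1.137e+00] yaw 0.242 w 0.742
pos rel g: k 0.0015 h -0.0005 z -0.0235 F khz [-1.63  6.85  7.62] W khz [ 1.1    0.297 -0.171] W.ax -0.651
```

Call:
carry_out:
  moves:
    - [0, -0.15, 0, 0, 50]
    - [0, 0, 0, 0, 50]
  force: 50

```text
clock: 3.7
eef_pos: [0.6429, -0.0931, 0.1707]
eef_rot: [0.993, 0.121, 0.001, 0.001]
ft_force: [-2.9, -3.6, 6.8]
width: 0.741
```

```bash
cat >> h.py <<'E'
def tq(L=.165):
    o=observe(); F=np.array(o["ft_force"]); W=np.array(o["wrist_torque"]); m=W+np.cross([0,0,L],F)
    print("M about lid khz",np.round([m@k,m@hh,m[2]],3),"about axis",round(m@ax,3))
    return m@ax
E
python3 -c "
from h import *
st();tq()"
```

```text
t 3.7 q [-1.900e-01  5.400e-01  1.657e+00 -1.000e-03  9.420e-01  1.139e+00] yaw 0.242 w 0.741
pos rel g: k 0.0015 h -0.0004 z -0.0233 F khz [-3.71 -2.81  6.84] W khz [-0.602  0.537 -0.203] W.ax 0.091
M about lid khz [-0.139 -0.076 -0.203] about axis -0.118
```

Call:
carry_out:
  moves:
    - [0, 0, 0, 0.1, 50]
    - [0, 0, 0, 0.1, 50]
    - [0, 0, 0, 0, 50]

```text
clock: 4.08
eef_pos: [0.6429, -0.0922, 0.1708]
eef_rot: [1.0, 0.021, 0.001, -0.0]
ft_force: [-3.7, 0.4, 11.1]
width: 0.739
```

```bash
python3 -c "
from h import *
st();tq()"
```

```text
t 4.08 q [-1.890e-01  5.400e-01  1.657e+00  1.000e-03  9.430e-01  1.340e+00] yaw 0.041 w 0.739
pos rel g: k 0.0018 h 0.0005 z -0.0232 F khz [-3.48  1.25 11.06] W khz [2.491 0.076 1.116] W.ax -0.133
M about lid khz [ 2.285 -0.498  1.116] about axis -0.04
```

Call:
carry_out:
  moves:
    - [0, 0, 0, 0.1, 50]
    - [0, 0, 0, 0.1, 50]
    - [0, 0, 0, 0, 50]

```text
clock: 4.45
eef_pos: [0.6425, -0.0919, 0.172]
eef_rot: [0.997, -0.08, 0.001, -0.0]
ft_force: [-12.7, 1.0, 29.3]
width: 0.742
```

```bash
python3 -c "
from h import *
st();tq()
im=read_camera('side')[:,:,::-1]
cv2.imwrite('pics/side2.png',cv2.resize(im[123:273,257:457],None,fx=4,fy=4,interpolation=cv2.INTER_CUBIC))"
```

```text
t 4.45 q [-1.890e-01  5.380e-01  1.657e+00  1.000e-03  9.450e-01  1.540e+00] yaw -0.159 w 0.742
pos rel g: k 0.0014 h 0.0009 z -0.0220 F khz [-12.07   3.98  29.34] W khz [4.098 0.645 1.103] W.ax -0.873
M about lid khz [ 3.442 -1.346  1.103] about axis -0.576
```

View pics/side2.png

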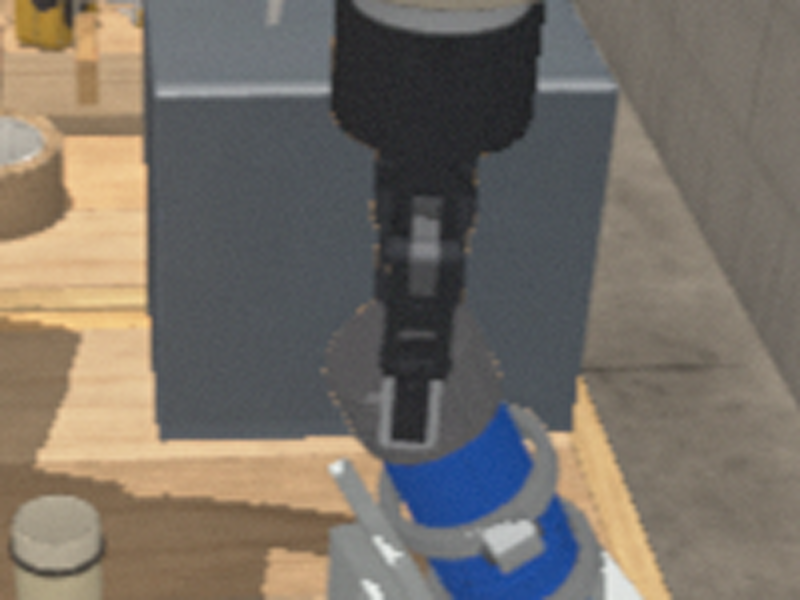

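The side view shows the finger flat on the lid's side, pad at about (410,410). Forces are modest. I'll release, turn back and re-grip lighter.

Call:
carry_out:
  moves:
    - [0, 0, 0, 0, 95]
    - [0, 0, 0, 0, 95]
    - [0, 0, 0, 0, 95]
  force: 30

```text
clock: 4.88
eef_pos: [0.6424, -0.0925, 0.1693]
eef_rot: [0.997, -0.079, 0.0, -0.0]
ft_force: [-0.3, -0.2, 0.8]
width: 0.947
```

```bash
python3 -c "
from h import *
st();tq();print(observe()['tau'][5])"
```

```text
t 4.88 q [-0.19   0.541  1.658  0.     0.942  1.539] yaw -0.158 w 0.947
pos rel g: k 0.0013 h 0.0003 z -0.0247 F khz [-0.34 -0.1   0.8 ] W khz [-0.053  0.061 -0.024] W.ax 0.002
M about lid khz [-0.037  0.004 -0.024] about axis -0.005
-0.0023283115297090262
```

Call:
carry_out:
  moves:
    - [0, 0, 0, -0.16, 95]
    - [0, 0, 0, -0.16, 95]
    - [0, 0, 0, -0.16, 95]
    - [0, 0, 0, -0.16, 95]
    - [0, 0, 0, -0.16, 95]
    - [0, 0, 0, 0, 50]
    - [0, 0, 0, 0, 50]
    - [0, 0, 0, 0, 50]
  force: 30

```text
clock: 5.88
eef_pos: [0.643, -0.093, 0.1699]
eef_rot: [0.95, 0.313, 0.001, 0.001]
ft_force: [-0.0, -3.7, 6.3]
width: 0.783
```

```bash
python3 -c "
from h import *
st();tq();print(observe()['tau'][5])"
```

```text
t 5.88 q [-1.900e-01  5.410e-01  1.658e+00 -1.000e-03  9.410e-01  7.440e-01] yaw 0.637 w 0.783
pos rel g: k 0.0017 h -0.0003 z -0.0241 F khz [-0.9  -3.58  6.33] W khz [-0.663 -0.016 -0.045] W.ax 0.26
M about lid khz [-0.072 -0.165 -0.045] about axis -0.007
0.01166288391686976
```

Call:
carry_out:
  moves:
    - [0, 0, 0, 0.1, 50]
    - [0, 0, 0, 0.1, 50]
    - [0, 0, 0, 0, 50]

```text
clock: 6.25
eef_pos: [0.6438, -0.0928, 0.1693]
eef_rot: [0.976, 0.216, 0.001, 0.001]
ft_force: [8.3, -1.7, -6.6]
width: 0.753
```

```bash
python3 -c "
from h import *
st();tq();print(observe()['tau'][5])"
```

```text
t 6.25 q [-0.19   0.542  1.657 -0.     0.939  0.946] yaw 0.435 w 0.753
pos rel g: k 0.0025 h -0.0003 z -0.0247 F khz [ 7.64 -3.6  -6.59] W khz [-1.032 -1.441 -0.355] W.ax 0.151
M about lid khz [-0.438 -0.181 -0.355] about axis -0.118
1.1256546154618263
```

Call:
carry_out:
  moves:
    - [0, 0, 0, 0.1, 50]
    - [0, 0, 0, 0.1, 50]
    - [0, 0, 0, 0, 50]

```text
clock: 6.62
eef_pos: [0.6433, -0.0925, 0.1694]
eef_rot: [0.993, 0.118, 0.001, 0.0]
ft_force: [5.9, -0.4, -3.6]
width: 0.739
```

```bash
python3 -c "
from h import *
st();tq();print(observe()['tau'][5])"
```

```text
t 6.62 q [-0.19   0.542  1.658  0.     0.94   1.145] yaw 0.236 w 0.739
pos rel g: k 0.0021 h 0.0001 z -0.0246 F khz [ 5.63 -1.74 -3.57] W khz [ 0.163 -0.868  0.044] W.ax -0.034
M about lid khz [0.451 0.061 0.044] about axis -0.165
1.5093262866139412
```

Call:
carry_out:
  moves:
    - [0, 0, 0, 0.1, 50]
    - [0, 0, 0, 0.1, 50]

```text
clock: 6.88
eef_pos: [0.6433, -0.0922, 0.1697]
eef_rot: [1.0, 0.017, 0.001, -0.0]
ft_force: [7.1, 2.2, 5.8]
width: 0.742
```

```bash
python3 -c "
from h import *
st();tq();print(observe()['tau'][5])"
```

```text
t 6.88 q [-1.890e-01  5.410e-01  1.658e+00  1.000e-03  9.410e-01  1.346e+00] yaw 0.035 w 0.742
pos rel g: k 0.0022 h 0.0004 z -0.0243 F khz [7.39 0.42 5.76] W khz [ 2.19  -1.702  1.803] W.ax 0.616
M about lid khz [ 2.12  -0.483  1.803] about axis 0.648
-1.065189577639103
```

Call:
carry_out:
  moves:
    - [0, 0, 0, 0, 50]

```text
clock: 7.0
eef_pos: [0.6432, -0.0922, 0.1698]
eef_rot: [1.0, 0.019, 0.001, -0.0]
ft_force: [3.7, 1.8, 6.2]
width: 0.744
```

```bash
python3 -c "
from h import *
st();tq();print(observe()['tau'][5])"
```

```text
t 7.0 q [-1.890e-01  5.410e-01  1.658e+00  1.000e-03  9.410e-01  1.343e+00] yaw 0.038 w 0.744
pos rel g: k 0.0021 h 0.0004 z -0.0242 F khz [4.05 0.84 6.18] W khz [ 2.097 -1.018  1.097] W.ax 0.029
M about lid khz [ 1.958 -0.349  1.097] about axis 0.091
2.797696441411972
```

Call:
carry_out:
  moves:
    - [0, 0, 0, 0.1, 50]
    - [0, 0, 0, 0.1, 50]

```text
clock: 7.25
eef_pos: [0.6436, -0.092, 0.1708]
eef_rot: [0.997, -0.081, 0.001, -0.0]
ft_force: [3.0, 1.5, 17.6]
width: 0.743
```

```bash
python3 -c "
from h import *
st();tq();print(observe()['tau'][5])"
```

```text
t 7.25 q [-1.890e-01  5.400e-01  1.657e+00  1.000e-03  9.420e-01  1.542e+00] yaw -0.161 w 0.743
pos rel g: k 0.0025 h 0.0005 z -0.0232 F khz [ 3.32  0.75 17.6 ] W khz [ 4.124 -0.768  2.772] W.ax 0.603
M about lid khz [ 4.001 -0.22   2.772] about axis 0.659
0.3416126500815153
```

Call:
carry_out:
  moves:
    - [0, 0, 0, 0, 95]
    - [0, 0, 0, 0, 95]
    - [0, 0, 0, -0.17, 95]
    - [0, 0, 0, -0.17, 95]
    - [0, 0, 0, -0.17, 95]
    - [0, 0, 0, -0.17, 95]
    - [0, 0, 0, -0.17, 95]
    - [0, 0, 0, -0.15, 95]
    - [0, 0, 0, 0, 95]
  force: 40

```text
clock: 8.38
eef_pos: [0.6421, -0.0926, 0.169]
eef_rot: [0.913, 0.408, -0.0, -0.0]
ft_force: [-0.2, -0.2, 0.3]
width: 0.952
```

```bash
python3 -c "
from h import *
st();tq();print(observe()['tau'][5])"
```

```text
t 8.38 q [-0.19   0.542  1.659 -0.     0.942  0.54 ] yaw 0.841 w 0.952
pos rel g: k 0.0009 h 0.0003 z -0.0250 F khz [-0.27 -0.19  0.28] W khz [-0.052 -0.014 -0.024] W.ax 0.002
M about lid khz [-0.021 -0.059 -0.024] about axis -0.012
-2.9052510112524033
```

Call:
carry_out:
  moves:
    - [0, 0, 0, 0, 50]
    - [0, 0, 0, 0, 50]
    - [0, 0, 0, 0, 50]
  force: 40

```text
clock: 8.75
eef_pos: [0.6432, -0.0932, 0.1702]
eef_rot: [0.913, 0.407, 0.001, 0.001]
ft_force: [0.7, -4.3, 7.5]
width: 0.8
```

```bash
python3 -c "
from h import *
st();tq();print(observe()['tau'][5])"
```

```text
t 8.75 q [-1.900e-01  5.410e-01  1.657e+00 -1.000e-03  9.410e-01  5.430e-01] yaw 0.838 w 0.8
pos rel g: k 0.0018 h -0.0006 z -0.0238 F khz [-0.34 -4.36  7.53] W khz [-0.948 -0.201 -0.06 ] W.ax 0.376
M about lid khz [-0.229 -0.257 -0.06 ] about axis 0.05
-0.07149665616452694
```

Call:
carry_out:
  moves:
    - [0, 0, 0, 0.1, 50]
    - [0, 0, 0, 0.1, 50]
    - [0, 0, 0, 0.1, 50]
    - [0, 0, 0, 0, 50]

```text
clock: 9.25
eef_pos: [0.6436, -0.093, 0.1692]
eef_rot: [0.964, 0.265, 0.001, 0.001]
ft_force: [8.4, -2.1, -7.7]
width: 0.76
```

```bash
python3 -c "
from h import *
st();tq();print(observe()['tau'][5])"
```

```text
t 9.25 q [-0.19   0.542  1.658 -0.     0.939  0.845] yaw 0.536 w 0.76
pos rel g: k 0.0022 h -0.0004 z -0.0248 F khz [ 7.66 -4.   -7.67] W khz [-1.237 -1.328 -0.409] W.ax 0.196
M about lid khz [-0.577 -0.064 -0.409] about axis -0.103
1.0860809683799744
```

Call:
carry_out:
  moves:
    - [0, 0, 0, 0.08, 50]
    - [0, 0, 0, 0.07, 50]
    - [0, 0, 0, 0, 50]

```text
clock: 9.62
eef_pos: [0.6428, -0.0925, 0.1694]
eef_rot: [0.981, 0.194, 0.0, 0.0]
ft_force: [4.1, -1.3, -2.0]
width: 0.755
```

```bash
python3 -c "
from h import *
st();tq();print(observe()['tau'][5])"
```

```text
t 9.62 q [-0.19   0.542  1.658  0.     0.941  0.991] yaw 0.39 w 0.755
pos rel g: k 0.0016 h 0.0002 z -0.0246 F khz [ 3.73 -2.2  -1.96] W khz [ 0.054 -0.611 -0.021] W.ax -0.043
M about lid khz [ 0.417  0.005 -0.021] about axis -0.207
1.3827846944332123
```

Call:
carry_out:
  moves:
    - [0, 0, 0, 0.08, 50]
    - [0, 0, 0, 0.07, 50]
    - [0, 0, 0, 0, 50]

```text
clock: 10.0
eef_pos: [0.6428, -0.0926, 0.1694]
eef_rot: [0.993, 0.12, 0.001, 0.0]
ft_force: [4.0, -1.5, -1.2]
width: 0.737
```

```bash
python3 -c "
from h import *
st();tq();print(observe()['tau'][5])"
```

```text
t 10.0 q [-0.19   0.541  1.658  0.     0.941  1.14 ] yaw 0.241 w 0.737
pos rel g: k 0.0016 h 0.0001 z -0.0246 F khz [ 3.58 -2.39 -1.23] W khz [-0.171 -0.794 -0.006] W.ax 0.072
M about lid khz [ 0.224 -0.203 -0.006] about axis -0.106
1.1445287615060806
```

Call:
carry_out:
  moves:
    - [0, 0, 0, 0, 95]
    - [0, 0, 0, 0, 95]
    - [0, 0, 0.1, -0.15, 95]
    - [0, 0, 0, -0.15, 95]
    - [0, 0, 0, -0.15, 95]
    - [0, 0, 0, -0.15, 95]
    - [0, 0, 0, 0, 50]
    - [0, 0, 0, 0, 50]
    - [0, 0, 0, 0, 50]
  force: 40

```text
clock: 11.12
eef_pos: [0.6434, -0.0932, 0.1694]
eef_rot: [0.913, 0.407, 0.001, 0.001]
ft_force: [1.7, -4.0, 8.1]
width: 0.804
```

```bash
python3 -c "
from h import *
st();tq()"
```

```text
t 11.12 q [-1.900e-01  5.420e-01  1.658e+00 -1.000e-03  9.390e-01  5.430e-01] yaw 0.838 w 0.804
pos rel g: k 0.0020 h -0.0006 z -0.0246 F khz [ 0.71 -4.3   8.09] W khz [-0.956 -0.271  0.012] W.ax 0.443
M about lid khz [-0.247 -0.154  0.012] about axis 0.122
```

Call:
carry_out:
  moves:
    - [0, 0, 0, 0.1, 50]
    - [0, 0, 0, 0.1, 50]
    - [0, 0, 0, 0.1, 50]
    - [0, 0, 0, 0, 50]

```text
clock: 11.62
eef_pos: [0.644, -0.093, 0.1686]
eef_rot: [0.964, 0.265, 0.002, 0.001]
ft_force: [9.1, -1.6, -5.3]
width: 0.759
```

```bash
python3 -c "
from h import *
st();tq()"
```

```text
t 11.62 q [-0.19   0.543  1.658 -0.     0.937  0.845] yaw 0.536 w 0.759
pos rel g: k 0.0027 h -0.0005 z -0.0254 F khz [ 8.47 -3.71 -5.3 ] W khz [-1.339 -1.598 -0.211] W.ax 0.418
M about lid khz [-0.726 -0.2   -0.211] about axis 0.141
```

Call:
carry_out:
  moves:
    - [0, 0, 0, 0.04, 50]
    - [0, 0, 0, 0.04, 50]
    - [0, 0, 0, 0.04, 50]
    - [0, 0, 0, 0.04, 50]

```text
clock: 12.12
eef_pos: [0.6434, -0.0926, 0.1686]
eef_rot: [0.982, 0.188, 0.001, 0.0]
ft_force: [7.1, 0.4, -4.3]
width: 0.751
```

```bash
python3 -c "
from h import *
st();tq()"
```

```text
t 12.12 q [-0.19   0.543  1.659 -0.     0.938  1.004] yaw 0.377 w 0.751
pos rel g: k 0.0021 h -0.0000 z -0.0254 F khz [ 7.   -1.33 -4.33] W khz [-0.031 -1.138  0.725] W.ax 0.661
M about lid khz [0.188 0.017 0.725] about axis 0.561
```

Call:
carry_out:
  moves:
    - [0, 0, 0, 0.04, 50]
    - [0, 0, 0, 0.04, 50]
    - [0, 0, 0, 0.04, 50]
    - [0, 0, 0, 0.04, 50]

```text
clock: 12.62
eef_pos: [0.6425, -0.0927, 0.1691]
eef_rot: [0.994, 0.109, 0.0, 0.0]
ft_force: [-1.6, -0.0, 10.0]
width: 0.739
```

```bash
python3 -c "
from h import *
st();tq()"
```

```text
t 12.62 q [-0.19   0.542  1.659 -0.     0.94   1.164] yaw 0.217 w 0.739
pos rel g: k 0.0013 h 0.0001 z -0.0249 F khz [-1.59  0.34  9.96] W khz [0.591 0.24  1.01 ] W.ax 0.633
M about lid khz [ 0.534 -0.022  1.01 ] about axis 0.659
```

Call:
carry_out:
  moves:
    - [0, 0, 0, 0, 50]

```text
clock: 12.75
eef_pos: [0.6425, -0.0927, 0.1691]
eef_rot: [0.994, 0.109, 0.0, 0.0]
ft_force: [-0.8, -2.1, 9.7]
width: 0.745
```

```bash
python3 -c "
from h import *
st();tq()"
```

```text
t 12.75 q [-0.19   0.542  1.659 -0.     0.94   1.163] yaw 0.218 w 0.745
pos rel g: k 0.0013 h 0.0001 z -0.0249 F khz [-1.32 -1.85  9.66] W khz [0.314 0.32  0.81 ] W.ax 0.58
M about lid khz [0.619 0.102 0.81 ] about axis 0.442
```

Call:
carry_out:
  moves:
    - [0, 0, 0, 0, 50]
    - [0, 0, 0, 0, 50]

```text
clock: 13.0
eef_pos: [0.6425, -0.0927, 0.1691]
eef_rot: [0.994, 0.109, 0.0, 0.0]
ft_force: [-2.2, -1.8, 9.4]
width: 0.741
```

```bash
python3 -c "
from h import *
st();tq()"
```

```text
t 13.0 q [-0.19   0.542  1.659 -0.     0.94   1.163] yaw 0.219 w 0.741
pos rel g: k 0.0013 h 0.0001 z -0.0249 F khz [-2.57 -1.25  9.4 ] W khz [0.355 0.311 0.819] W.ax 0.57
M about lid khz [ 0.561 -0.114  0.819] about axis 0.476
```

At rest near ψ=0 the reading is about +0.46 N m, against about −0.1 N m at the same angle in the previous stroke. The seal is compressed, so I stop turning, release, and run a small check grip.

Call:
carry_out:
  moves:
    - [0, 0, 0, 0, 95]
    - [0, 0, 0, 0, 95]
    - [0, 0, 0, -0.1, 95]
    - [0, 0, 0, 0, 95]
    - [0, 0, 0, 0, 50]
    - [0, 0, 0, 0, 50]
    - [0, 0, 0, 0, 50]
    - [0, 0, 0, 0, 50]
  force: 30

```text
clock: 14.0
eef_pos: [0.6426, -0.0933, 0.1687]
eef_rot: [0.987, 0.159, 0.0, 0.001]
ft_force: [-1.5, -5.0, 5.1]
width: 0.743
```

```bash
python3 -c "
from h import *
st();tq()"
```

```text
t 14.0 q [-1.900e-01  5.420e-01  1.659e+00 -1.000e-03  9.400e-01  1.061e+00] yaw 0.32 w 0.743
pos rel g: k 0.0012 h -0.0005 z -0.0253 F khz [-2.65 -4.49  5.07] W khz [-1.189  0.312 -0.046] W.ax 0.497
M about lid khz [-0.448 -0.124 -0.046] about axis 0.162
```

Call:
carry_out:
  moves:
    - [0, 0, 0, 0.02, 50]
    - [0, 0, 0, 0.02, 50]

```text
clock: 14.25
eef_pos: [0.6426, -0.093, 0.1687]
eef_rot: [0.99, 0.139, 0.0, 0.0]
ft_force: [-1.2, -5.0, 4.2]
width: 0.743
```

```bash
python3 -c "
from h import *
st();tq()"
```

```text
t 14.25 q [-1.900e-01  5.420e-01  1.659e+00 -1.000e-03  9.400e-01  1.102e+00] yaw 0.28 w 0.743
pos rel g: k 0.0012 h -0.0002 z -0.0253 F khz [-2.33 -4.56  4.22] W khz [-0.701  0.178  0.409] W.ax 0.682
M about lid khz [ 0.052 -0.207  0.409] about axis 0.342
```

Call:
carry_out:
  moves:
    - [0, 0, 0, 0.02, 50]
    - [0, 0, 0, 0.02, 50]

```text
clock: 14.5
eef_pos: [0.6425, -0.0927, 0.1686]
eef_rot: [0.993, 0.12, 0.0, 0.0]
ft_force: [-0.4, -3.4, 4.6]
width: 0.745
```

```bash
python3 -c "
from h import *
st();tq()"
```

```text
t 14.5 q [-0.19   0.542  1.659 -0.     0.94   1.141] yaw 0.24 w 0.745
pos rel g: k 0.0012 h 0.0001 z -0.0254 F khz [-1.19 -3.23  4.62] W khz [-0.124  0.203  0.583] W.ax 0.576
M about lid khz [0.409 0.007 0.583] about axis 0.335
```

Call:
carry_out:
  moves:
    - [0, 0, 0, 0.03, 50]
    - [0, 0, 0, 0.03, 50]

```text
clock: 14.75
eef_pos: [0.6426, -0.0924, 0.1684]
eef_rot: [0.996, 0.09, 0.0, -0.0]
ft_force: [1.1, -1.3, 3.5]
width: 0.744
```

```bash
python3 -c "
from h import *
st();tq()"
```

```text
t 14.75 q [-0.19   0.542  1.659  0.     0.939  1.201] yaw 0.18 w 0.744
pos rel g: k 0.0014 h 0.0004 z -0.0256 F khz [ 0.78 -1.53  3.5 ] W khz [ 0.641 -0.31   0.922] W.ax 0.531
M about lid khz [ 0.893 -0.182  0.922] about axis 0.417
```

Call:
carry_out:
  moves:
    - [0, 0, 0, 0, 50]
    - [0, 0, 0, 0, 50]

```text
clock: 15.0
eef_pos: [0.6425, -0.0924, 0.1684]
eef_rot: [0.996, 0.091, 0.0, -0.0]
ft_force: [2.4, -1.4, 4.7]
width: 0.737
```

```bash
python3 -c "
from h import *
st();tq()"
```

```text
t 15.0 q [-0.19   0.542  1.659  0.     0.939  1.199] yaw 0.182 w 0.737
pos rel g: k 0.0014 h 0.0004 z -0.0256 F khz [ 1.97 -1.95  4.65] W khz [ 0.627 -0.447  0.736] W.ax 0.372
M about lid khz [ 0.949 -0.122  0.736] about axis 0.226
```

The torque rises at about the seal's rate, roughly 0.08 N m over 0.055 rad. Seal torque is about 0.27 N m. I'll let go and back off.

Call:
carry_out:
  moves:
    - [0, 0, 0, 0, 100]
    - [0, 0, 0, 0, 100]
    - [0, 0, 0, 0, 100]
    - [0, 0, -1, 0, 100]
    - [0, 0, -2, 0, 100]
    - [0, 0, -2.5, 0, 100]
    - [0, 0, -2.5, 0, 100]
    - [0, 0, -2, 0, 100]
    - [0, 0, -1, 0, 100]
    - [0, 0, 0, 0, 100]

```text
clock: 16.25
eef_pos: [0.6425, -0.0925, 0.279]
eef_rot: [0.996, 0.091, 0.001, 0.0]
ft_force: [0.7, 0.4, -1.5]
width: 1.001
```

```bash
python3 -c "
from h import *
st()
im=read_camera('side')[:,:,::-1]
cv2.imwrite('pics/side3.png',im)"
```

```text
t 16.25 q [-0.19   0.438  1.544  0.     1.159  1.199] yaw 0.182 w 1.001
pos rel g: k 0.0013 h 0.0003 z 0.0850 F khz [ 0.79  0.26 -1.47] W khz [0.035 0.012 0.003] W.ax -0.013
```

View pics/side3.png

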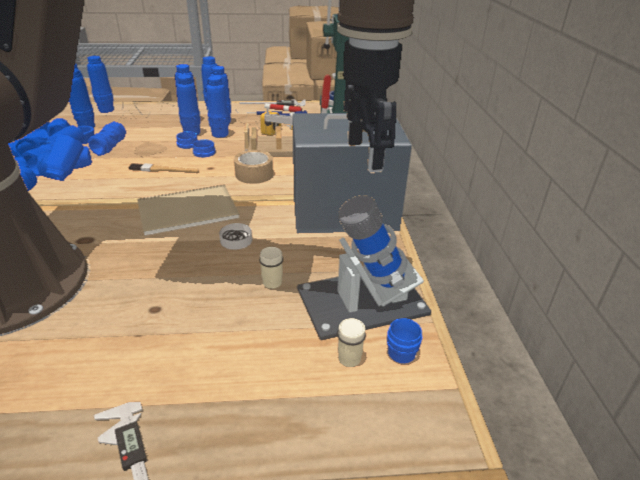

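The gripper is clear above the lid at (360,215). The cartridges (271,268) and (351,343) and the cup (404,341) are where they started.

```bash
python3 -c "
from plant import *
print(hand_in())"
```

```text
the job is handed in; nothing more can be done
None
```

I screwed the lid down onto its seal, let go, backed off about 11 cm, and handed the job in at about 16 s. The hand-in gave no verdict. I judge the lid snug and not overtight, but I only know that from the wrist torque.

- **Method:** The moves can't tilt the tool, so I gripped the leaning lid with the fingers vertical. It took four tightening grips, for an estimated 2.2 rad of turning in all.
- **Seal contact:** In the fourth grip the torque about the lid's axis rose to about +0.46 N m at rest. At the same angle in the third grip it had been about −0.1.
- **Check grip:** I released, gripped again and turned about 0.14 rad more. The torque climbed from 0.34 to 0.42 N m, close to the stated seal stiffness. Taking off the 0.15 N m drag leaves about 0.27 N m on the seal before I let go.
- **Last checks:** The gripper was clear of the lid, the wrist read about zero, and both cartridges and the cup were at their starting pixels.

**Uncertain readings:**
- Off the square position the torque readings were polluted by up to about 0.5 N m, because the pads wedge on the leaning lid.
- The peak while moving was 0.66 N m in total, so the seal may briefly have reached about 0.5 N m. The limit is 0.64.
- I didn't confirm the turning or sinking of the lid from the pictures.

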